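Gauge the gap of a leather splitter with stepped leaves

TASK

Find the unknown gap under the splitting machine's cross bar: starting with the thinnest of the five gauge leaves and taking each next thicker one in turn, push one leaf at a time along its lane until its nose comes out behind the bar, and stop at the first leaf that binds. Leave that leaf standing against the bar without ramming or forcing it, leave any thicker ones where they lie, and leave those that went through where they are. Then slide the pointer on the rear rail into line with the thickest leaf that went through, and knock nothing else about.

Things in the scene. Friction and masses are not known exactly. Their poses are not given: they have to be found in the camera images.
- machine: Grey flat bed of a leather splitter, fixed, its top 20 mm above the table. Origin at table level below the middle of the cross bar's front (robot-side) face; x points away from the robot along the lanes, y left along the bar, z up. Five lanes along x, centres at y = 92, 46, 0, -46, -92 mm, between guide rails 8 mm wide, 6 mm high. Hand wheel 85 mm high at the right, y = -142 to -235 mm, x = -26 to 52 mm.
- bar_front (a point): Point on the bed below the middle of the front face of the steel cross bar, axes as the machine's. The bar (24 mm along x, 284 mm along y, 24 mm high) spans all lanes on a foot at each end; the gap under it is unknown, the same for all lanes and differs each time; end nuts at most 70 mm above the table. A leaf too thick stops dead with its nose here. Through: nose over 24 mm beyond this point.
- rail_front (a point): Point on the bed at the middle of the front face of the dark stop rail, 52 mm behind the bar's front face; the rail is 20 mm deep and 14 mm high above the bed, and a leaf's nose that has gone through can go no farther than it. The pointer rides on it. Behind it, from 38 to 158 mm on, two spare bars up to 70 mm above the table stand in a wooden rack: not used.
- leaf1_tab (a point): Gauge leaf 1 of 5: aluminium plate 4 mm thick, 92 x 35 mm, flat in any one of the lanes, 1 dark dot on top; at its robot-side end an upturned tab 26 mm wide, 5 mm thick, top 36 mm above the bed. Point: tab's outer (robot-side) face, mid-width, 26 mm above the bed; x to the nose, 92 mm ahead. Starts at machine x -130 to -120 mm, nose short of the bar. Slides with under 3 N.
- leaf2_tab (a point): Gauge leaf 2 of 5: aluminium plate 8 mm thick, 92 x 35 mm, flat in any one of the lanes, 2 dark dots on top; at its robot-side end an upturned tab 26 mm wide, 5 mm thick, top 36 mm above the bed. Point: tab's outer (robot-side) face, mid-width, 26 mm above the bed; x to the nose, 92 mm ahead. Starts at machine x -130 to -120 mm, nose short of the bar. Slides with under 3 N.
- leaf3_tab (a point): Gauge leaf 3 of 5: aluminium plate 12 mm thick, 92 x 35 mm, flat in any one of the lanes, 3 dark dots on top; at its robot-side end an upturned tab 26 mm wide, 5 mm thick, top 36 mm above the bed. Point: tab's outer (robot-side) face, mid-width, 26 mm above the bed; x to the nose, 92 mm ahead. Starts at machine x -130 to -120 mm, nose short of the bar. Slides with under 3 N.
- leaf4_tab (a point): Gauge leaf 4 of 5: aluminium plate 16 mm thick, 92 x 35 mm, flat in any one of the lanes, 4 dark dots on top; at its robot-side end an upturned tab 26 mm wide, 5 mm thick, top 36 mm above the bed. Point: tab's outer (robot-side) face, mid-width, 26 mm above the bed; x to the nose, 92 mm ahead. Starts at machine x -130 to -120 mm, nose short of the bar. Slides with under 3 N.
- leaf5_tab (a point): Gauge leaf 5 of 5: aluminium plate 20 mm thick, 92 x 35 mm, flat in any one of the lanes, 5 dark dots on top; at its robot-side end an upturned tab 26 mm wide, 5 mm thick, top 36 mm above the bed. Point: tab's outer (robot-side) face, mid-width, 26 mm above the bed; x to the nose, 92 mm ahead. Starts at machine x -130 to -120 mm, nose short of the bar. Slides with under 3 N.
- pointer (a joint): Travel of the pointer along the stop rail, in m, 0 to 0.245: it grows to the right (machine -y); the pointer's middle is at machine y = 130 mm minus this. It starts parked at the left end, beyond the lanes. It slides with about 1.5 N of friction and stays where it is left.
- pointer_mid (a point): Middle of the pointer, an upright black block 24 mm (along x) by 12 mm (along y) by 36 mm high whose foot is 34 mm above the table (so its top is 70 mm above the table), at machine x = 62 mm, with a small steel finger towards the bar. Axes as the machine's. It can be pushed sideways by its flat left or right face, or pinched across y.
- glue: Bystander: white plastic glue bottle with a yellow cap, 52 mm across, 130 mm tall; origin at the middle of its foot.
- tin: Bystander: flat round brass tin, 64 mm across, 35 mm tall; origin at the middle of its foot.
- dye: Bystander: small amber bottle, 44 mm across, 90 mm tall; origin at the middle of its foot.
- awl: Bystander: awl with a red handle, 150 mm long, lying flat; x axis along it towards the tip.
- mallet: Bystander: small hammer lying flat; x axis along the handle towards the head.
- folder: Bystander: flat white bone folder, 150 x 22 x 6 mm, lying flat; origin at the middle of its underside.
- jar: Bystander: yellow jar with a wooden lid, 68 mm across, 85 mm tall; origin at the middle of its foot.
Things that resemble listed ones, but are neither listed nor needed, are in the scene too. What is shaped like the part that bears leaf4_tab but red or turquoise is not meant.

How it is judged:
By the outcome, as a careful person would: the job done as asked, in the order asked, and still so for the second after the job is handed in, with the robot touching nothing.
It also fails if it takes over 70 s, if anything falls off the work surface, if the arm or the gripper's body presses on something with over 40 N, if the wrist force passes 120 N, or if a joint passes its speed limit or range.

ROBOT

A 6-joint arm with a two-finger parallel gripper is mounted at the origin on the work surface. World frame = base frame: x ahead of the robot, y to its left, z up, the work surface at z = 0. Lengths are in m, angles in rad, forces in N, time in s.
With the tool pointing down it reaches from about 0.3 to 0.775 m from the base axis. Payload 14.6 kg.
Tool frame: the origin (TCP) lies midway between the tips of the shut fingers; the grasp point (between the pads) lies 19 mm behind it (ctrl.pinch_z is the distance from the TCP to the grasp point, in m); z points along the fingers, y is the line along which they close (so a half turn about z gives the same grasp; the last joint's range is limited). The gripper opens to 94 mm and grips with 3 to 60 N. Pads are 16 mm wide; open, the fingers measure 119 mm over their backs; the gripper's body (75 mm by 177 mm) begins 78 mm behind the grasp point.
Start: joints at [1.273, 0.3, 1.521, -0, 1.321, -0.067], TCP at [0.126, 0.535, 0.205] pointing down, gripper open.
Joint ranges: [-3.03, 3.03], [-0.79, 2.21], [0.23, 2.52], [-1.04, 4.18], [0, 3.07], [-2.55, 2.55]. Speed limits (rad/s): [2.22, 2.22, 2.57, 3.14, 3.14, 3.14].

INTERFACE

Orientations are given as [roll, pitch, yaw] about the fixed x, y, z axes, in that order (R = Rz(yaw) Ry(pitch) Rx(roll)).
In Python, from station import ctrl gives the robot as it stands.
- The arm moves only by the tool jog_arm, never from a script. Its argument "motion" is a list of rows, each a list of 7 numbers: the shift along the tool's x, y, z in m, then the turn, a rotation vector about the tool's x, y, z in rad, then the opening, from -1 (shut) to 1 (fully open). In form: [[tx, ty, tz, rx, ry, rz, gripper], ...]. A call has 1 to 5 rows; each row shifts and turns the commanded pose from where the row before left it, along the tool's axes as they then stand; what a row does not reach is not made up. A row lasts 1/10 s, in which the tool goes at most 50 mm and 8.59 degrees, less where a joint would pass 70% of its speed; a pose out of reach is approached as far as the arm can. A call is refused whole if a number of a shift passes 0.05 or a number of a turn 0.15, either way. A call with a gripper value outside its range is refused whole. The fingers move at their own pace and stop on an object; "squeeze" is the grip in N (left out, the last holds). Time passes only in rows, so rows that do not move let the fingers close. It gives the time, the measured TCP pose, the force, the opening and the grip force at its end, in the units of the state.
- ctrl.get_obs(): the state, without advancing time (a new reading comes with each control period).
- ctrl.camera(name): name is "scene" or "top"; returns the picture (384x512x3 uint8, red, green, blue); there is no depth.
- ctrl.camera_model(name): a dict with "intrinsics" (3x3 intrinsics, pixels), "k1" (the pictures are not rectified: a ray, as slopes to the right and down, at radius r is drawn at 1 + k1 r^2 times it, then the intrinsics apply), "rvec" (rotation vector, rad) and "tvec" (3), from world to camera coordinates, as OpenCV has them. Camera axes: x right, y down, z forward; pixel columns grow to the right and rows downward; lengths in m; the calibration is good to about 2 mm. A picture is of the moment at which its call begins. camera_model takes no time and is no camera call.
- ctrl.hand_in(): hands the job in; it is judged then, once.
The state is a dict: "time_s": time; "qpos": joint angles; "joint_vel": joint speeds; "tau": joint torques, N m; "ee_pos": TCP position; "eef_rot": TCP orientation; "force": force on the tool from outside, world axes, zero at the start; "moment": the same for the moment, N m; "grip_width": finger opening in m; "grip_force": force on a finger pad.
Only numpy, scipy, OpenCV 4.12 (cv2) and the standard library are available. Lean on these libraries where they do the work, as an engineer would, in place of code of your own. Each camera call takes 0.05 s, during which the arm holds its last target. There are 200 camera calls.

## Working session

There is one attempt and no reset: what is moved stays moved. The work goes in short steps, Python scripts to look and compute and a tool call to move; the robot and the scene stay as the last step left them, time stands still between calls to the robot, and variables do not carry over. Pictures are saved under pics/ and viewed, at most 10 in all, crops included, and the job is handed in when it is done.

Besides the shell and the picture viewer there is one more tool, called after ">>>" as a command line: name --pt "numbers of a row" for each row, then --argument value for the rest. jog_arm: Moves the arm, as the interface text tells. Its arguments: {"type":"object","properties":{"motion":{"type":"array"},"squeeze":{"type":"number"}},"required":["motion"]}

```bash
mkdir -p pics
python3 - <<'E'
from station import ctrl
import cv2
for n in("scene","top"):
    im=ctrl.camera(n)[:,:,::-1]; cv2.imwrite(f"pics/{n}0.png",cv2.resize(im,(800,600),interpolation=cv2.INTER_CUBIC))
    print(ctrl.camera_model(n))
print(ctrl.get_obs())
E
```

```text
{'intrinsics': array([[465.26675817,   0.        , 254.90288527],
       [  0.        , 465.26675817, 191.7407281 ],
       [  0.        ,   0.        ,   1.        ]]), 'k1': 0.031545071409516665, 'rvec': array([ 1.58222536,  2.18372411, -0.68518978]), 'tvec': array([ 0.17745821, -0.36974285,  1.48158615])}
{'intrinsics': array([[451.5919814 ,   0.        , 260.62177365],
       [  0.        , 451.5919814 , 183.6158269 ],
       [  0.        ,   0.        ,   1.        ]]), 'k1': -0.04331409604743817, 'rvec': array([ 2.14285077, -2.09807048,  0.19145625]), 'tvec': array([-0.03542913,  0.54667752,  1.24500101])}
{'time_s': 0.1, 'qpos': array([ 1.27341401e+00,  3.00376676e-01,  1.52151624e+00,  3.52318477e-05,
        1.32072591e+00, -6.65923922e-02]), 'joint_vel': array([-0.0015763 , -0.00173744,  0.00095233,  0.00089443, -0.0007765 ,
       -0.00073092]), 'tau': array([ 6.91903733e-04, -5.32641470e+01, -3.53287375e+01,  7.09071779e-02,
        2.34822911e-02, -6.38648635e-05]), 'ee_pos': array([0.12572968, 0.53518901, 0.20496556]), 'eef_rot': array([-3.14057103e+00, -1.02335656e-04,  2.91079394e+00]), 'force': array([-0.17548431, -0.77174183,  0.10722084]), 'moment': array([ 0.03032721, -0.02473677,  0.02539423]), 'grip_force': 0.0, 'grip_width': 0.09394014086386838}
```

View pics/scene0.png

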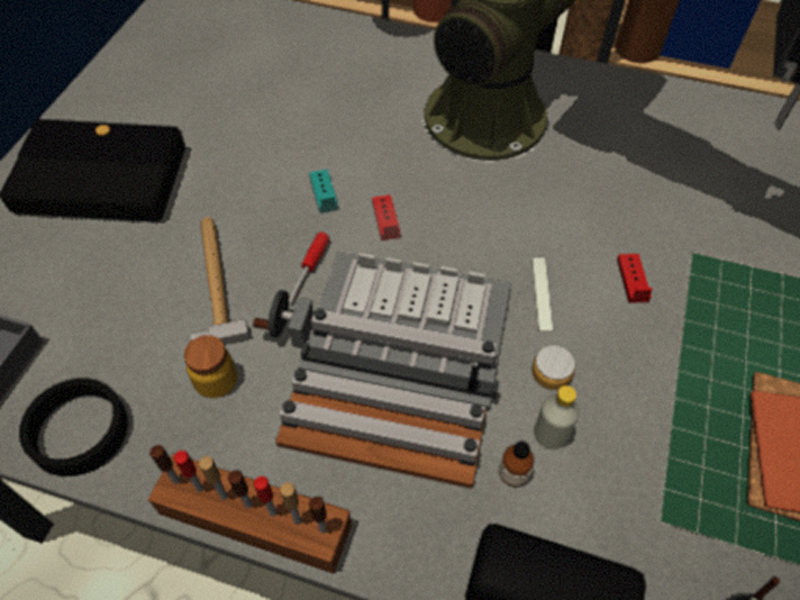

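View pics/top0.png

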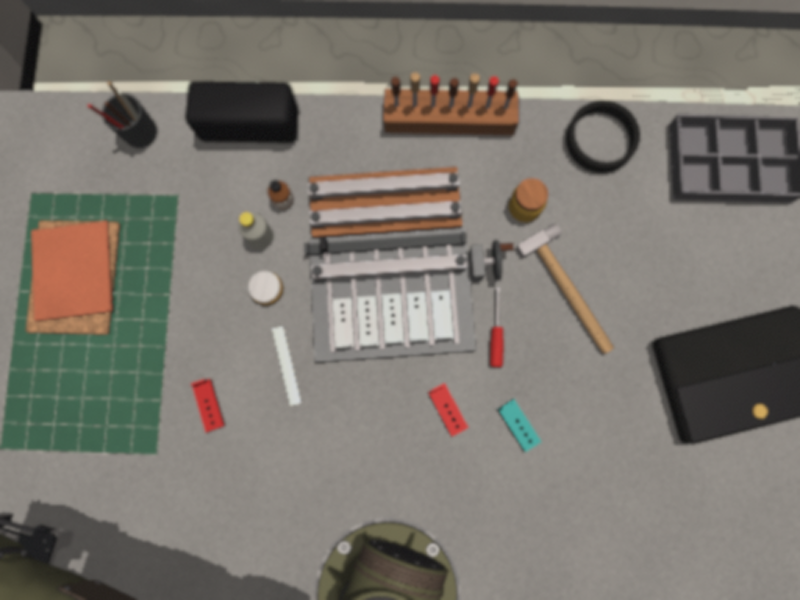

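The scene and top views show the machine at about (390,290) in the top view. The leaves from left to right look like 3,5,4,2,1. I'll enlarge to confirm.

```bash
cat > h.py <<'E'
import numpy as np, cv2
from station import ctrl
def cam(n):
    m=ctrl.camera_model(n); return m['intrinsics'],m['k1'],cv2.Rodrigues(m['rvec'])[0],m['tvec']
def w(n,u,v,z):
    K,k,R,t=cam(n); d=np.array([(u-K[0,2])/K[0,0],(v-K[1,2])/K[1,1]]); s=d.copy()
    for _ in range(20): s=d/(1+k*(s@s))
    r=R.T@np.array([s[0],s[1],1]); c=-R.T@t
    return c+r*(z-c[2])/r[2]
def px(n,P):
    K,k,R,t=cam(n); q=R@np.array(P)+t; s=q[:2]/q[2]; s=s*(1+k*(s@s)); return K[0,0]*s+K[:2,2]
def crop(n,x0,y0,x1,y1,f,sc):
    im=ctrl.camera(n)[y0:y1,x0:x1,::-1]; cv2.imwrite(f,cv2.resize(im,None,fx=sc,fy=sc,interpolation=cv2.INTER_CUBIC))
E
python3 -c "
from h import *
crop('top',190,135,330,235,'pics/t1.png',5.7)
crop('scene',165,155,335,275,'pics/s1.png',4.7)"
```

```text
(no output)
```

View pics/t1.png

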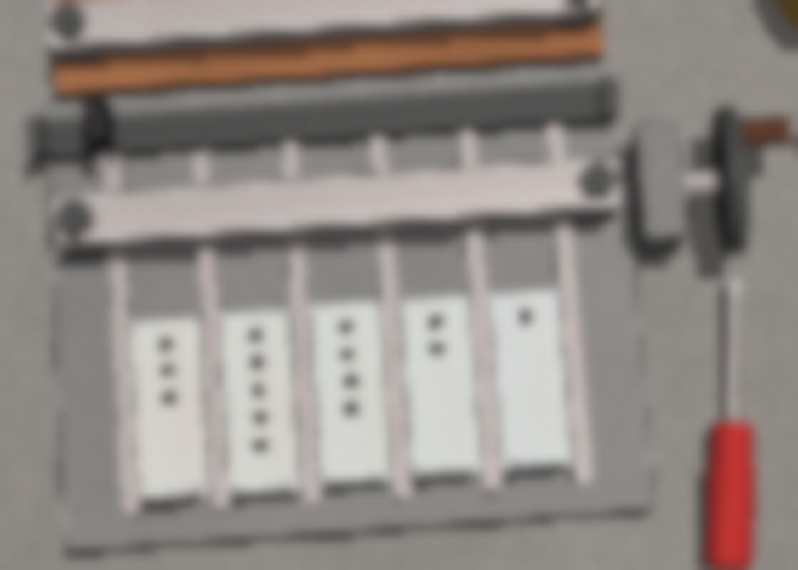

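View pics/s1.png

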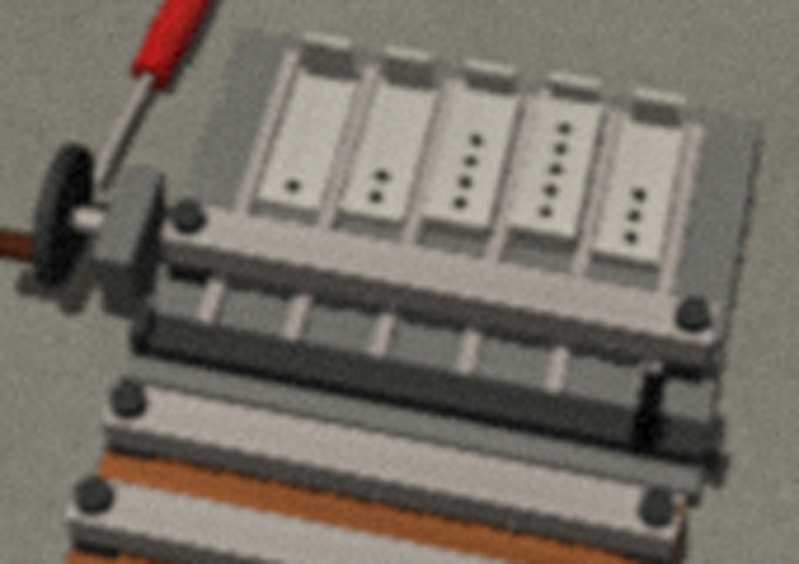

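Both crops agree. From left to right (y = 92 to -92) the leaves are 3, 5, 4, 2, 1. The pointer is parked at the left end, at about (97,125) in the top crop. Next I'll fit the machine pose.

```bash
cat > fit.py <<'E'
from h import *
from scipy.optimize import least_squares
T=lambda a:(190+(a[0]+.5)/5.7-.5,135+(a[1]+.5)/5.7-.5)
S=lambda a:(165+(a[0]+.5)/4.7-.5,155+(a[1]+.5)/4.7-.5)
ys=[.115,.069,.023,-.023,-.069,-.115]
obs=[]
for y,p in zip(ys,[(130,512),(221,505),(312,499),(403,493),(494,486),(585,481)]): obs.append(('top',T(p),('xr',y,.026)))
for y,p in zip(ys[::-1],[(292,55),(372,70),(444,83),(527,95),(608,108),(695,128)]): obs.append(('scene',S(p),('xr',y,.026)))
# guide rails meet stop rail / bar: lateral only -> use bar corners
for c,p in [((0,.142,'z'),(58,247)),((0,-.142,'z'),(617,212))]: obs.append(('top',T(p),c))
for c,p in [((.024,-.142,'z'),(160,258)),((.024,.142,'z'),(712,345))]: obs.append(('scene',S(p),c))
def pred(p,n,c):
    x,y,z=c; x=p[3] if x=='xr' else x; z=p[4] if z=='z' else z
    C,s=np.cos(p[2]),np.sin(p[2]); return px(n,[p[0]+C*x-s*y,p[1]+s*x+C*y,z])
f=lambda p:np.concatenate([pred(p,n,c)-np.array(o) for n,o,c in obs])
r=least_squares(f,[.5,0,0,-.15,.055],loss='soft_l1')
if __name__=='__main__':
    print(r.x); print(f(r.x).reshape(-1,2).round(1).tolist())
    p=r.x;C,s=np.cos(p[2]),np.sin(p[2])
    inv=lambda q:((q[0]-p[0])*C+(q[1]-p[1])*s,-(q[0]-p[0])*s+(q[1]-p[1])*C)
    print('tabtops',[np.round(inv(w('scene',*S(a),.056)),4).tolist() for a in [(327,38),(408,50),(491,64),(574,77),(660,92)]])
    for nm,(u,v),z in [('glue',(247,219),.13),('dye',(277,187),.09),('tin',(265,287),.035)]:
        print(nm,w('top',u*.64,v*.64,z).round(3), np.round(inv(w('top',u*.64,v*.64,z)),3))
    g=lambda x,y:np.round([p[0]+C*x-s*y,p[1]+s*x+C*y],4).tolist()
    print('pts',[g(-.16,y) for y in(-.092,-.046,0,.092,.046)],'ptr',g(.062,.13))
    print('ptr top px',w('top',*T((97,105)),.07)-np.r_[g(.062,.13),0])
E
python3 fit.py
```

```text
[ 0.57169835  0.00937336  0.10160174 -0.13384026  0.05624216]
[[0.8, 0.9], [0.8, 0.9], [0.7, 0.7], [0.7, 0.5], [0.6, 0.4], [0.6, -0.0], [-0.0, 0.9], [-0.1, 0.7], [1.6, 0.9], [1.1, 1.4], [1.2, 1.7], [0.2, 0.5], [0.1, 0.7], [0.6, -1.0], [0.6, -1.6], [-0.1, 1.8]]
tabtops [[-0.13, -0.0927], [-0.1314, -0.0473], [-0.1317, -0.0009], [-0.1326, 0.045], [-0.1326, 0.0922]]
glue [0.648 0.26  0.13 ] [0.102 0.242]
dye [0.722 0.219 0.09 ] [0.17  0.193]
tin [0.545 0.241 0.035] [-0.003  0.234]
pts [[0.4219, -0.0984], [0.4172, -0.0526], [0.4125, -0.0069], [0.4032, 0.0847], [0.4079, 0.0389]] ptr [0.6202, 0.145]
ptr top px [ 0.00964903 -0.0122211   0.07      ]
```

>>> jog_arm --pt "-0.0286 -0.0367 0 0 0 0 -1" --pt "-0.0286 -0.0367 0 0 0 0 -1" --pt "-0.0286 -0.0367 0 0 0 0 -1" --pt "-0.0286 -0.0367 0 0 0 0 -1" --pt "-0.0286 -0.0367 0 0 0 0 -1"

```text
time_s: 0.7
ee_pos: [0.2233, 0.3223, 0.2054]
eef_rot: [3.141, 0.0, 2.911]
force: [1.1, 0.3, 0.4]
grip_width: 0.0576
grip_force: 0.0
```

>>> jog_arm --pt "-0.0286 -0.0367 0 0 0 0 -1" --pt "-0.0286 -0.0367 0 0 0 0 -1" --pt "-0.0286 -0.0367 0 0 0 0 -1" --pt "-0.0286 -0.0367 0 0 0 0 -1" --pt "-0.0286 -0.0367 0 0 0 0 -1"

```text
time_s: 1.2
ee_pos: [0.3206, 0.1109, 0.2057]
eef_rot: [3.141, 0.001, 2.911]
force: [0.4, 0.6, 0.1]
grip_width: 0.0174
grip_force: 0.0
```

>>> jog_arm --pt "-0.0286 -0.0367 0 0 0 0 -1" --pt "-0.0286 -0.0367 0 0 0 0 -1" --pt "-0.0286 -0.0367 0 0 0 0 -1" --pt "-0.0286 -0.0367 0 0 0 0 -1" --pt "-0.0286 -0.0367 0 0 0 0 -1"

```text
time_s: 1.7
ee_pos: [0.4179, -0.1008, 0.2055]
eef_rot: [3.142, 0.0, 2.91]
force: [1.6, 0.6, 0.8]
grip_width: 0.0004
grip_force: 0.0
```

>>> jog_arm --pt "0 0 0 0 0 -0.11 -1" --pt "0 0 0 0 0 -0.11 -1" --pt "0 0 0 0 0 -0.11 -1" --pt "0 0 0 0 0 0 -1"

```text
time_s: 2.1
ee_pos: [0.4174, -0.0987, 0.2053]
eef_rot: [3.141, -0.0, -3.041]
force: [0.4, 0.0, -0.0]
grip_width: 0.0004
grip_force: 0.0
```

```bash
cat >> h.py <<'E'
P=[.5717,.0094,.1016]
def tcp_m():
    o=ctrl.get_obs(); C,s=np.cos(P[2]),np.sin(P[2]); q=o['ee_pos']
    return np.round([(q[0]-P[0])*C+(q[1]-P[1])*s,-(q[0]-P[0])*s+(q[1]-P[1])*C,q[2]],4),np.round(o['force'],1),o['eef_rot'].round(3),o['time_s']
def go(x,y,z):  # shift in tool axes for yaw=pi+machine yaw
    m=tcp_m()[0]; return 'tx',round(-(x-m[0]),4),'ty',round(y-m[1],4),'tz',round(-(z-m[2]),4)
E
python3 -c "
from h import *
print(tcp_m(),go(-.165,-.092,.04))
crop('top',190,135,330,235,'pics/t2.png',5.7)"
```

```text
(array([-0.1644, -0.0919,  0.2053]), array([ 0.4,  0. , -0. ]), array([ 3.141, -0.   , -3.041]), 2.1) ('tx', np.float64(0.0006), 'ty', np.float64(-0.0001), 'tz', np.float64(0.1653))
```

View pics/t2.png

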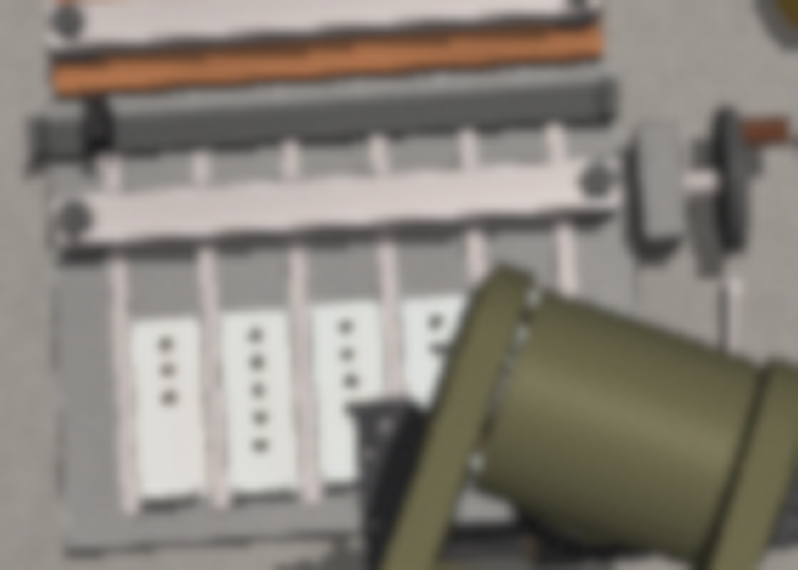

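The arm hides leaf 1 in the top view, but the finger is nominally behind its tab, so I'll lower it and push slowly.

>>> jog_arm --pt "0 0 0.041 0 0 0 -1" --pt "0 0 0.041 0 0 0 -1" --pt "0 0 0.041 0 0 0 -1" --pt "0 0 0.04 0 0 0 -1" --pt "0 0 0 0 0 0 -1"

```text
time_s: 2.65
ee_pos: [0.4149, -0.0977, 0.0389]
eef_rot: [3.138, -0.007, -3.045]
force: [0.6, 0.9, 0.1]
grip_width: 0.0004
grip_force: 0.0
```

```bash
python3 -c "
from h import *
print(tcp_m())
crop('scene',165,125,335,245,'pics/s2.png',4.7)"
```

```text
(array([-0.1668, -0.0907,  0.0389]), array([0.6, 0.9, 0.1]), array([ 3.138, -0.007, -3.045]), 2.65)
```

View pics/s2.png

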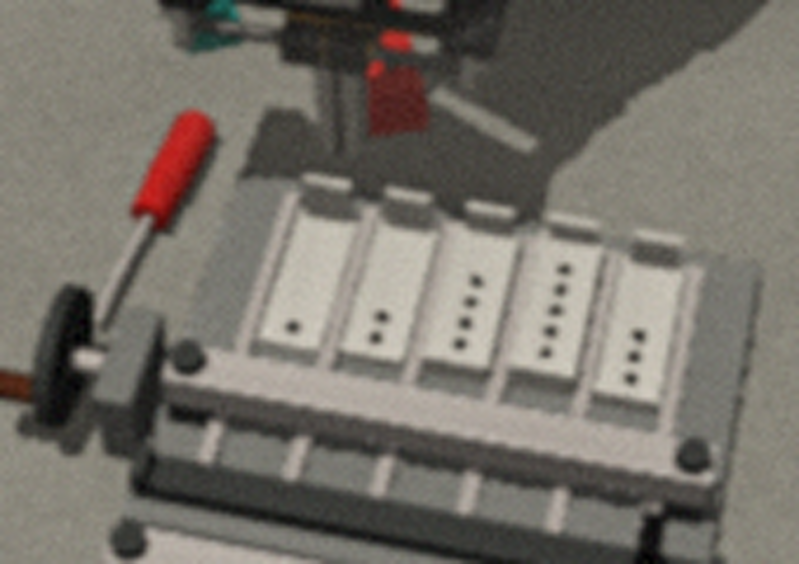

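The finger stands behind leaf 1's tab, at about (335,120) with the tab at (328,182). Moving forward.

>>> jog_arm --pt "-0.01 0 0 0 0 0 -1" --pt "-0.01 0 0 0 0 0 -1" --pt "-0.003 0 0 0 0 0 -1" --pt "-0.003 0 0 0 0 0 -1"

```text
time_s: 3.1
ee_pos: [0.4442, -0.096, 0.0433]
eef_rot: [-3.141, 0.001, -3.042]
force: [-0.6, -0.4, 0.3]
grip_width: 0.0007
grip_force: 0.3
```

>>> jog_arm --pt "-0.003 0 0 0 0 0 -1" --pt "-0.003 0 0 0 0 0 -1" --pt "-0.003 0 0 0 0 0 -1"

```text
time_s: 3.4
ee_pos: [0.4525, -0.0952, 0.0425]
eef_rot: [3.142, -0.0, -3.043]
force: [-0.3, -0.3, 1.5]
grip_width: 0.0009
grip_force: 0.3
```

>>> jog_arm --pt "-0.003 0 0 0 0 0 -1" --pt "-0.003 0 0 0 0 0 -1" --pt "-0.003 0 0 0 0 0 -1"

```text
time_s: 3.7
ee_pos: [0.4615, -0.0943, 0.0424]
eef_rot: [3.142, -0.0, -3.042]
force: [-0.6, -0.2, -0.2]
grip_width: 0.0006
grip_force: 0.3
```

```bash
python3 -c "
from h import *
print(tcp_m())"
```

```text
(array([-0.1201, -0.0919,  0.0424]), array([-0.6, -0.2, -0.2]), array([ 3.142, -0.   , -3.042]), 3.7)
```

```bash
cat >> h.py <<'E'
def track():
    a=cv2.resize(cv2.imread('pics/scene0.png'),(512,384),interpolation=cv2.INTER_AREA); b=ctrl.camera('scene')[:,:,::-1].copy()
    out={}
    pts={1:(292,190),2:(380,186),4:(466,172),5:(555,168),3:(634,215)}
    for i,(u,v) in pts.items():
        u=int(165+u/4.7);v=int(155+v/4.7);h=7
        t=a[v-h:v+h+1,u-h:u+h+1]; r=b[v-h-6:v+h+30,u-h-14:u+h+8]
        m=cv2.matchTemplate(r,t,cv2.TM_CCOEFF_NORMED); _,s,_,l=cv2.minMaxLoc(m)
        q=np.array(w('scene',u-14+l[0],v-6+l[1],.03))-w('scene',u,v,.03)
        out[i]=(round(s,2),int(round(1000*(q[0]*np.cos(P[2])+q[1]*np.sin(P[2])))))
    return out
E
python3 -c "
from h import *
print(track())"
```

```text
{1: (0.7, 36), 2: (0.99, 0), 4: (0.98, 0), 5: (0.99, 0), 3: (0.99, 0)}
```

```bash
sed -i 's/pts={1.*/pts={1:(327,52),2:(408,63),4:(491,76),5:(574,87),3:(660,103)}/; s/,\.03)/,.056)/g' h.py
python3 -c "
from h import *
print(track())"
```

```text
{1: (0.58, 20), 2: (0.58, 27), 4: (0.71, 27), 5: (0.85, 0), 3: (0.99, 0)}
```

```bash
python3 -c "
from h import *
crop('scene',165,125,335,245,'pics/s3.png',4.7)"
```

```text
(no output)
```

View pics/s3.png

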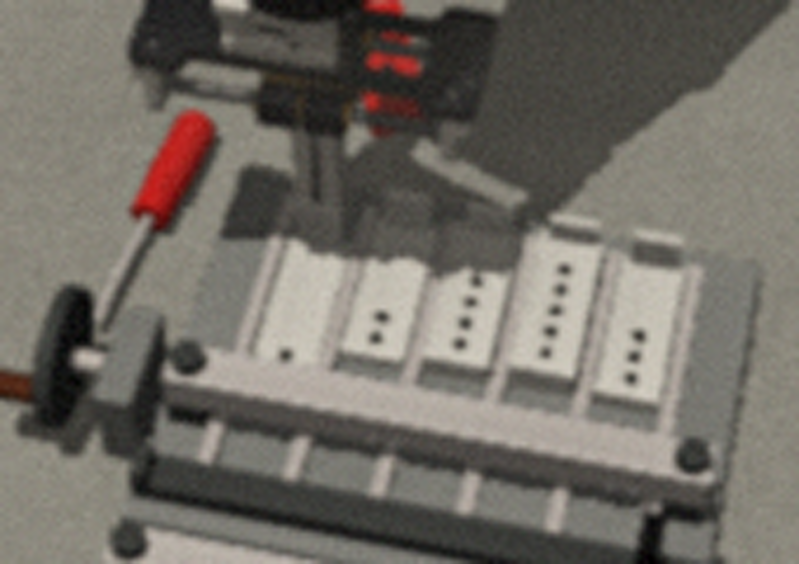

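Leaf 1's dot moved from (292,327) to (285,355) and the other leaves haven't moved. I'll push leaf 1 on.

>>> jog_arm --pt "-0.005 0 0 0 0 0 -1" --pt "-0.005 0 0 0 0 0 -1" --pt "-0.003 0 0 0 0 0 -1"

```text
time_s: 4.15
ee_pos: [0.4748, -0.0929, 0.0425]
eef_rot: [-3.142, 0.0, -3.042]
force: [-0.7, 0.3, 0.8]
grip_width: 0.0006
grip_force: 0.3
```

>>> jog_arm --pt "-0.003 0 0 0 0 0 -1" --pt "-0.003 0 0 0 0 0 -1"

```text
time_s: 4.35
ee_pos: [0.4804, -0.0923, 0.0424]
eef_rot: [3.142, -0.0, -3.042]
force: [-1.0, -0.1, 0.0]
grip_width: 0.0006
grip_force: 0.2
```

>>> jog_arm --pt "-0.003 0 0 0 0 0 -1" --pt "-0.003 0 0 0 0 0 -1"

```text
time_s: 4.55
ee_pos: [0.4864, -0.0918, 0.0424]
eef_rot: [3.142, 0.0, -3.042]
force: [0.1, 0.3, 0.3]
grip_width: 0.0004
grip_force: 0.1
```

>>> jog_arm --pt "-0.004 0 0 0 0 0 -1" --pt "-0.004 0 0 0 0 0 -1"

```text
time_s: 4.75
ee_pos: [0.4944, -0.091, 0.0424]
eef_rot: [3.142, -0.0, -3.042]
force: [-0.6, -0.8, -0.1]
grip_width: 0.0004
grip_force: 0.2
```

>>> jog_arm --pt "-0.004 0 0 0 0 0 -1" --pt "-0.004 0 0 0 0 0 -1" --pt "-0.004 0 0 0 0 0 -1"

```text
time_s: 5.05
ee_pos: [0.5064, -0.0898, 0.0425]
eef_rot: [-3.142, -0.0, -3.042]
force: [0.7, 0.1, -0.2]
grip_width: 0.0005
grip_force: 0.3
```

>>> jog_arm --pt "-0.004 0 0 0 0 0 -1" --pt "-0.004 0 0 0 0 0 -1" --pt "-0.002 0 0 0 0 0 -1" --pt "0 0 0 0 0 0 -1"

```text
time_s: 5.45
ee_pos: [0.5162, -0.0888, 0.0424]
eef_rot: [-3.142, 0.0, -3.042]
force: [0.5, 0.5, -0.2]
grip_width: 0.0007
grip_force: 0.0
```

```bash
python3 -c "
from h import *
print(tcp_m())
crop('scene',165,125,335,245,'pics/s4.png',4.7)"
```

```text
(array([-0.0651, -0.0921,  0.0424]), array([ 0.5,  0.5, -0.2]), array([-3.142,  0.   , -3.042]), 5.45)
```

View pics/s4.png

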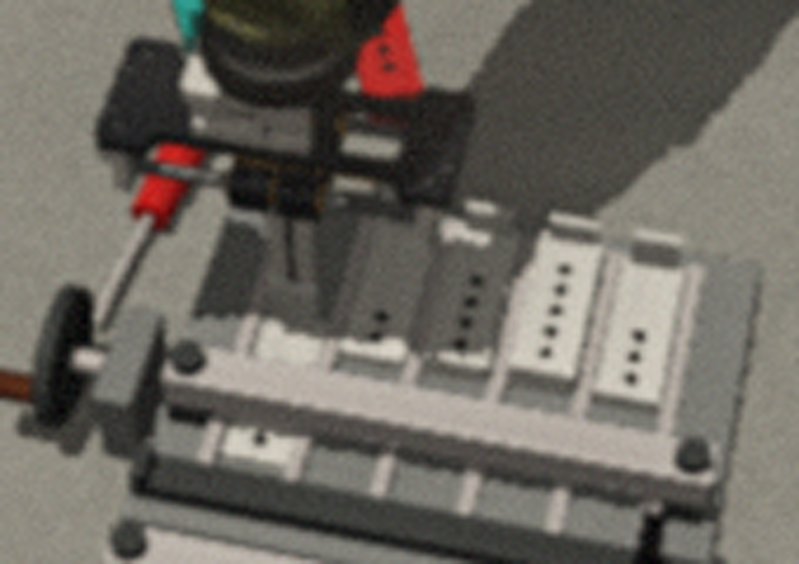

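Leaf 1 is through. Its dot is at (260,438) and its nose edge at about (258,462), behind the bar. I'll use this to check the x origin.

```bash
python3 -c "
from h import *
def inv(q):
    C,s=np.cos(P[2]),np.sin(P[2]);return ((q[0]-P[0])*C+(q[1]-P[1])*s,-(q[0]-P[0])*s+(q[1]-P[1])*C)
f=lambda u,v,z:np.round(inv(w('scene',165+u/4.7-.4,125+v/4.7-.4,z)),4)
print('nose',f(257,460,.024),'rear stop top edge front? ',f(242,468,.034),f(440,507,.034),'foot nose bed',f(257,466,.02))
# bar rear/front top edges at z .05,.056
for z in(.05,.054,.058): print(z,f(440,440,z),f(440,393,z))
print(go(-.125,-.046,.0424))"
```

```text
nose [ 0.0348 -0.0911] rear stop top edge front?  [ 0.0469 -0.0953] [0.0476 0.0089] foot nose bed [ 0.036 -0.091]
0.05 [0.0182 0.0025] [-0.0097 -0.0035]
0.054 [0.0206 0.003 ] [-0.0072 -0.003 ]
0.058 [0.0231 0.0034] [-0.0046 -0.0025]
('tx', np.float64(0.0597), 'ty', np.float64(0.0461), 'tz', np.float64(-0.0))
```

>>> jog_arm --pt "0.03 0 0 0 0 0 -1" --pt "0.04 0 0 0 0 0 -1" --pt "0.035 0 0 0 0 0 -1" --pt "0 0.023 0 0 0 0 -1" --pt "0 0.023 0 0 0 0 -1"

```text
time_s: 6.0
ee_pos: [0.4063, -0.0534, 0.0428]
eef_rot: [-3.141, 0.001, -3.045]
force: [1.1, 0.7, 0.7]
grip_width: 0.0003
grip_force: 0.0
```

>>> jog_arm --pt "0 0 0 0 0 0 -1" --pt "-0.015 0 0 0 0 0 -1" --pt "-0.01 0 0 0 0 0 -1" --pt "0 0 0 0 0 0 -1"

```text
time_s: 6.4
ee_pos: [0.4328, -0.0514, 0.0424]
eef_rot: [-3.141, 0.0, -3.042]
force: [-0.1, -0.3, -0.5]
grip_width: 0.0004
grip_force: 0.0
```

```bash
sed -i 's/^P=.*/P=[.5669,.0089,.1016]/' h.py; python3 -c "
from h import *
print(tcp_m(),go(-.106,-.046,.0424))"
```

```text
(array([-0.1395, -0.0463,  0.0424]), array([-0.1, -0.3, -0.5]), array([-3.141,  0.   , -3.042]), 6.4) ('tx', np.float64(-0.0335), 'ty', np.float64(0.0003), 'tz', np.float64(-0.0))
```

>>> jog_arm --pt "-0.005 0 0 0 0 0 -1" --pt "-0.005 0 0 0 0 0 -1" --pt "-0.006 0 0 0 0 0 -1" --pt "-0.006 0 0 0 0 0 -1" --pt "-0.006 0 0 0 0 0 -1"

```text
time_s: 6.9
ee_pos: [0.4602, -0.0482, 0.0424]
eef_rot: [3.142, -0.0, -3.042]
force: [-0.6, -0.5, 0.7]
grip_width: 0.0005
grip_force: 0.4
```

>>> jog_arm --pt "-0.002 0 0 0 0 0 -1" --pt "-0.002 0 0 0 0 0 -1"

```text
time_s: 7.1
ee_pos: [0.4638, -0.0478, 0.0424]
eef_rot: [3.142, -0.0, -3.042]
force: [-0.9, -0.4, 0.0]
grip_width: 0.0006
grip_force: 0.4
```

>>> jog_arm --pt "-0.0015 0 0 0 0 0 -1" --pt "-0.0015 0 0 0 0 0 -1"

```text
time_s: 7.3
ee_pos: [0.4667, -0.0475, 0.0424]
eef_rot: [3.142, -0.0, -3.042]
force: [-0.5, -0.3, -0.8]
grip_width: 0.0007
grip_force: 0.2
```

>>> jog_arm --pt "-0.0015 0 0 0 0 0 -1" --pt "-0.001 0 0 0 0 0 -1"

```text
time_s: 7.5
ee_pos: [0.4693, -0.0473, 0.0425]
eef_rot: [-3.142, 0.0, -3.042]
force: [-1.9, -1.3, 0.4]
grip_width: 0.0006
grip_force: 0.3
```

>>> jog_arm --pt "-0.001 0 0 0 0 0 -1" --pt "-0.001 0 0 0 0 0 -1"

```text
time_s: 7.7
ee_pos: [0.4712, -0.0471, 0.0425]
eef_rot: [3.142, 0.0, -3.042]
force: [-0.8, -0.0, -0.1]
grip_width: 0.0003
grip_force: 0.3
```

>>> jog_arm --pt "-0.001 0 0 0 0 0 -1" --pt "-0.001 0 0 0 0 0 -1"

```text
time_s: 7.9
ee_pos: [0.4732, -0.0469, 0.0425]
eef_rot: [3.142, -0.0, -3.042]
force: [-0.7, -0.3, 0.6]
grip_width: 0.0002
grip_force: 0.4
```

>>> jog_arm --pt "-0.0015 0 0 0 0 0 -1" --pt "-0.0015 0 0 0 0 0 -1"

```text
time_s: 8.1
ee_pos: [0.4763, -0.0466, 0.0425]
eef_rot: [-3.142, 0.0, -3.042]
force: [0.7, -0.1, 0.2]
grip_width: 0.0008
grip_force: 0.4
```

>>> jog_arm --pt "-0.0015 0 0 0 0 0 -1" --pt "-0.0015 0 0 0 0 0 -1"

```text
time_s: 8.3
ee_pos: [0.4793, -0.0463, 0.0425]
eef_rot: [-3.142, 0.0, -3.042]
force: [-1.6, -0.2, 1.3]
grip_width: 0.0004
grip_force: 0.5
```

>>> jog_arm --pt "-0.002 0 0 0 0 0 -1" --pt "-0.002 0 0 0 0 0 -1"

```text
time_s: 8.5
ee_pos: [0.4833, -0.0459, 0.0425]
eef_rot: [-3.142, 0.0, -3.042]
force: [-0.6, -0.6, 0.3]
grip_width: 0.0006
grip_force: 0.4
```

>>> jog_arm --pt "-0.003 0 0 0 0 0 -1" --pt "-0.003 0 0 0 0 0 -1"

```text
time_s: 8.7
ee_pos: [0.4893, -0.0453, 0.0424]
eef_rot: [-3.142, 0.0, -3.042]
force: [-0.9, 0.4, 1.0]
grip_width: 0.0005
grip_force: 0.3
```

>>> jog_arm --pt "-0.0045 0 0 0 0 0 -1" --pt "-0.0045 0 0 0 0 0 -1" --pt "-0.0045 0 0 0 0 0 -1" --pt "-0.0045 0 0 0 0 0 -1" --pt "-0.0045 0 0 0 0 0 -1"

```text
time_s: 9.2
ee_pos: [0.5119, -0.043, 0.0424]
eef_rot: [-3.142, -0.0, -3.042]
force: [-0.3, -0.4, 1.6]
grip_width: 0.0004
grip_force: 0.4
```

>>> jog_arm --pt "0 0 0 0 0 0 -1" --pt "0.03 0 0 0 0 0 -1" --pt "0.04 0 0 0 0 0 -1" --pt "0.037 0 0 0 0 0 -1" --pt "0 0 0 0 0 0 -1"

```text
time_s: 9.7
ee_pos: [0.4015, -0.0536, 0.0421]
eef_rot: [3.141, -0.002, -3.043]
force: [0.2, -0.1, 0.1]
grip_width: 0.0005
grip_force: 0.0
```

```bash
python3 -c "
from h import *
print(tcp_m(),go(-.167,.092,.0424))
crop('scene',165,125,335,245,'pics/s5.png',4.7)"
```

```text
(array([-0.1709, -0.0454,  0.0421]), array([ 0.2, -0.1,  0.1]), array([ 3.141e+00, -2.000e-03, -3.043e+00]), 9.7) ('tx', np.float64(-0.0039), 'ty', np.float64(0.1374), 'tz', np.float64(-0.0003))
```

View pics/s5.png

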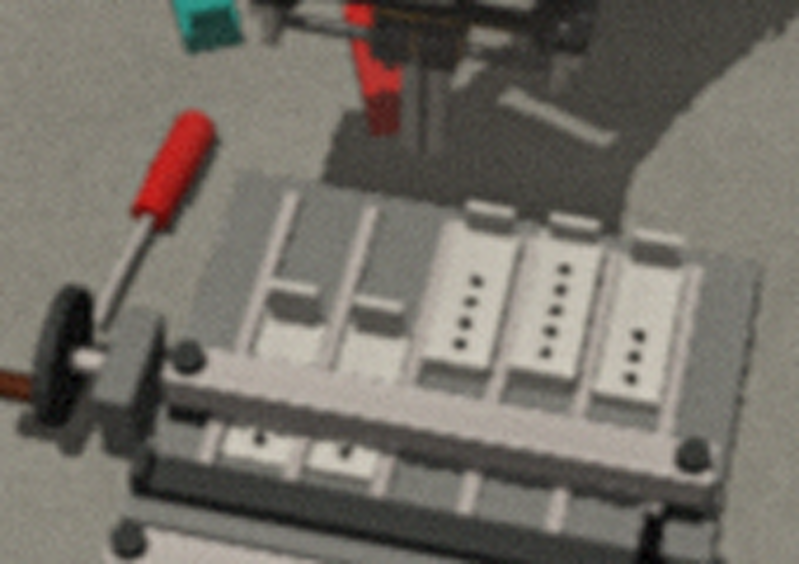

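Leaves 1 and 2 are both through, with dots at (260,438) and (345,452), and the rest haven't moved. Next is leaf 3 in the leftmost lane.

>>> jog_arm --pt "0 0.035 0 0 0 0 -1" --pt "0 0.035 0 0 0 0 -1" --pt "0 0.035 0 0 0 0 -1" --pt "0 0.032 0 0 0 0 -1" --pt "0 0 0 0 0 0 -1"

```text
time_s: 10.25
ee_pos: [0.3921, 0.0855, 0.0427]
eef_rot: [3.141, 0.001, -3.039]
force: [-0.3, -1.7, -1.3]
grip_width: 0.0006
grip_force: 0.0
```

>>> jog_arm --pt "-0.015 0 0 0 0 0 -1" --pt "-0.015 0 0 0 0 0 -1" --pt "0 0 0 0 0 0 -1"

```text
time_s: 10.55
ee_pos: [0.4232, 0.0855, 0.0426]
eef_rot: [-3.142, 0.001, -3.043]
force: [-0.7, 0.1, 0.4]
grip_width: 0.0004
grip_force: 0.0
```

```bash
python3 -c "
from h import *
print(tcp_m(),go(-.108,.092,.0424))"
```

```text
(array([-0.1352,  0.0908,  0.0426]), array([-0.7,  0.1,  0.4]), array([-3.142e+00,  1.000e-03, -3.043e+00]), 10.55) ('tx', np.float64(-0.0272), 'ty', np.float64(0.0012), 'tz', np.float64(0.0002))
```

>>> jog_arm --pt "-0.005 0 0 0 0 0 -1" --pt "-0.005 0.001 0 0 0 0 -1" --pt "-0.005 0 0 0 0 0 -1" --pt "-0.005 0 0 0 0 0 -1" --pt "-0.005 0 0 0 0 0 -1"

```text
time_s: 11.05
ee_pos: [0.4464, 0.0891, 0.0424]
eef_rot: [-3.142, -0.0, -3.042]
force: [-0.7, -0.3, -0.4]
grip_width: 0.0002
grip_force: 0.4
```

>>> jog_arm --pt "-0.0015 0 0 0 0 0 -1" --pt "-0.0015 0 0 0 0 0 -1"

```text
time_s: 11.25
ee_pos: [0.4491, 0.0894, 0.0424]
eef_rot: [-3.142, -0.0, -3.042]
force: [-0.9, -0.4, 1.6]
grip_width: 0.0007
grip_force: 0.6
```

>>> jog_arm --pt "-0.001 0 0 0 0 0 -1" --pt "-0.001 0 0 0 0 0 -1"

```text
time_s: 11.45
ee_pos: [0.451, 0.0896, 0.0424]
eef_rot: [-3.142, -0.0, -3.042]
force: [-0.6, -0.8, 0.5]
grip_width: 0.0004
grip_force: 0.3
```

>>> jog_arm --pt "-0.001 0 0 0 0 0 -1" --pt "-0.001 0 0 0 0 0 -1"

```text
time_s: 11.65
ee_pos: [0.4531, 0.0898, 0.0425]
eef_rot: [3.142, -0.0, -3.042]
force: [-0.2, -0.3, 0.0]
grip_width: 0.0006
grip_force: 0.3
```

>>> jog_arm --pt "-0.001 0 0 0 0 0 -1" --pt "-0.001 0 0 0 0 0 -1"

```text
time_s: 11.85
ee_pos: [0.4551, 0.09, 0.0424]
eef_rot: [3.142, -0.0, -3.042]
force: [-0.4, 0.5, -0.4]
grip_width: 0.0006
grip_force: 0.3
```

>>> jog_arm --pt "-0.001 0 0 0 0 0 -1" --pt "-0.001 0 0 0 0 0 -1"

```text
time_s: 12.05
ee_pos: [0.4571, 0.0902, 0.0424]
eef_rot: [-3.142, -0.0, -3.042]
force: [-1.1, -0.6, -1.1]
grip_width: 0.0006
grip_force: 0.3
```

>>> jog_arm --pt "-0.001 0 0 0 0 0 -1"

```text
time_s: 12.15
ee_pos: [0.4581, 0.0903, 0.0425]
eef_rot: [-3.142, 0.0, -3.042]
force: [-0.8, 0.3, -0.6]
grip_width: 0.0003
grip_force: 0.3
```

>>> jog_arm --pt "-0.001 0 0 0 0 0 -1"

```text
time_s: 12.25
ee_pos: [0.4591, 0.0904, 0.0424]
eef_rot: [3.142, -0.0, -3.042]
force: [-1.3, -0.5, -0.3]
grip_width: 0.0003
grip_force: 0.3
```

>>> jog_arm --pt "-0.001 0 0 0 0 0 -1"

```text
time_s: 12.35
ee_pos: [0.4601, 0.0905, 0.0424]
eef_rot: [-3.142, -0.0, -3.042]
force: [-1.2, 0.2, -0.0]
grip_width: 0.0004
grip_force: 0.3
```

>>> jog_arm --pt "-0.001 0 0 0 0 0 -1"

```text
time_s: 12.45
ee_pos: [0.4611, 0.0906, 0.0424]
eef_rot: [-3.142, 0.0, -3.042]
force: [-0.4, 0.1, 0.4]
grip_width: 0.001
grip_force: 0.3
```

>>> jog_arm --pt "-0.001 0 0 0 0 0 -1"

```text
time_s: 12.55
ee_pos: [0.4621, 0.0907, 0.0425]
eef_rot: [-3.142, 0.0, -3.042]
force: [-0.4, 0.8, -0.8]
grip_width: 0.0005
grip_force: 0.3
```

>>> jog_arm --pt "-0.001 0 0 0 0 0 -1" --pt "-0.001 0 0 0 0 0 -1"

```text
time_s: 12.75
ee_pos: [0.464, 0.0909, 0.0424]
eef_rot: [-3.142, -0.0, -3.042]
force: [-1.1, -0.0, -0.8]
grip_width: 0.0006
grip_force: 0.4
```

>>> jog_arm --pt "-0.001 0 0 0 0 0 -1" --pt "-0.001 0 0 0 0 0 -1"

```text
time_s: 12.95
ee_pos: [0.466, 0.0911, 0.0424]
eef_rot: [3.142, -0.0, -3.042]
force: [-0.6, 0.0, -0.1]
grip_width: 0.0005
grip_force: 0.4
```

>>> jog_arm --pt "-0.0015 0 0 0 0 0 -1" --pt "-0.0015 0 0 0 0 0 -1"

```text
time_s: 13.15
ee_pos: [0.4691, 0.0914, 0.0425]
eef_rot: [3.142, 0.0, -3.042]
force: [-1.7, 0.1, 0.3]
grip_width: 0.0003
grip_force: 0.3
```

```bash
python3 -c "
from h import *
print(tcp_m())"
```

```text
(array([-0.089 ,  0.092 ,  0.0425]), array([-1.7,  0.1,  0.3]), array([ 3.142,  0.   , -3.042]), 13.15)
```

Leaf 3 is going under as well, so I'll carry it on to the same depth and then move to leaf 4 in the middle lane.

>>> jog_arm --pt "-0.003 0 0 0 0 0 -1" --pt "-0.003 0 0 0 0 0 -1" --pt "-0.003 0 0 0 0 0 -1"

```text
time_s: 13.45
ee_pos: [0.4782, 0.0923, 0.0424]
eef_rot: [-3.142, -0.0, -3.042]
force: [-0.6, 0.2, -0.2]
grip_width: 0.0006
grip_force: 0.5
```

>>> jog_arm --pt "-0.004 0 0 0 0 0 -1" --pt "-0.004 0 0 0 0 0 -1" --pt "-0.004 0 0 0 0 0 -1" --pt "-0.004 0 0 0 0 0 -1" --pt "-0.004 0 0 0 0 0 -1"

```text
time_s: 13.95
ee_pos: [0.4981, 0.0943, 0.0425]
eef_rot: [-3.142, -0.0, -3.042]
force: [-0.7, -0.8, -0.1]
grip_width: 0.0003
grip_force: 0.5
```

>>> jog_arm --pt "0 0 0 0 0 0 -1" --pt "0.03 0 0 0 0 0 -1" --pt "0.04 0 0 0 0 0 -1" --pt "0.037 0 0 0 0 0 -1" --pt "0 0 0 0 0 0 -1"

```text
time_s: 14.45
ee_pos: [0.3878, 0.0834, 0.0421]
eef_rot: [-3.142, -0.002, -3.042]
force: [0.9, -0.3, 0.2]
grip_width: 0.0004
grip_force: 0.0
```

>>> jog_arm --pt "0 -0.031 0 0 0 0 -1" --pt "0 -0.031 0 0 0 0 -1" --pt "0 -0.03 0 0 0 0 -1" --pt "0 0 0 0 0 0 -1"

```text
time_s: 14.85
ee_pos: [0.4015, -0.0102, 0.0428]
eef_rot: [-3.141, 0.001, -3.045]
force: [-0.5, 1.4, -0.1]
grip_width: 0.0005
grip_force: 0.0
```

>>> jog_arm --pt "-0.015 0 0 0 0 0 -1" --pt "-0.015 0 0 0 0 0 -1" --pt "0 0 0 0 0 0 -1"

```text
time_s: 15.15
ee_pos: [0.4318, -0.0045, 0.0426]
eef_rot: [-3.141, 0.001, -3.042]
force: [-0.2, -0.0, 0.5]
grip_width: 0.0003
grip_force: 0.0
```

```bash
python3 -c "
from h import *
print(tcp_m(),go(-.108,0,.0424))"
```

```text
(array([-0.1358,  0.0003,  0.0426]), array([-0.2, -0. ,  0.5]), array([-3.141e+00,  1.000e-03, -3.042e+00]), 15.15) ('tx', np.float64(-0.0278), 'ty', np.float64(-0.0003), 'tz', np.float64(0.0002))
```

>>> jog_arm --pt "-0.005 0 0 0 0 0 -1" --pt "-0.005 0 0 0 0 0 -1" --pt "-0.005 0 0 0 0 0 -1" --pt "-0.005 0 0 0 0 0 -1" --pt "-0.005 0 0 0 0 0 -1"

```text
time_s: 15.65
ee_pos: [0.4555, -0.0024, 0.0425]
eef_rot: [3.142, -0.0, -3.042]
force: [-1.1, -0.6, 0.0]
grip_width: 0.0006
grip_force: 0.5
```

>>> jog_arm --pt "-0.0015 0 0 0 0 0 -1" --pt "-0.001 0 0 0 0 0 -1"

```text
time_s: 15.85
ee_pos: [0.4577, -0.0022, 0.0424]
eef_rot: [-3.142, -0.0, -3.042]
force: [-0.6, 0.3, 1.0]
grip_width: 0.0001
grip_force: 0.8
```

>>> jog_arm --pt "-0.001 0 0 0 0 0 -1" --pt "-0.001 0 0 0 0 0 -1"

```text
time_s: 16.05
ee_pos: [0.4596, -0.002, 0.0424]
eef_rot: [3.142, -0.0, -3.042]
force: [-0.5, -0.2, -0.2]
grip_width: 0.0004
grip_force: 0.3
```

>>> jog_arm --pt "-0.001 0 0 0 0 0 -1" --pt "-0.001 0 0 0 0 0 -1"

```text
time_s: 16.25
ee_pos: [0.4617, -0.0018, 0.0424]
eef_rot: [3.142, 0.0, -3.042]
force: [-1.3, 0.2, -0.6]
grip_width: 0.0006
grip_force: 0.3
```

>>> jog_arm --pt "-0.001 0 0 0 0 0 -1"

```text
time_s: 16.35
ee_pos: [0.4627, -0.0017, 0.0424]
eef_rot: [3.142, -0.0, -3.042]
force: [-1.6, -0.5, -0.6]
grip_width: 0.0003
grip_force: 0.3
```

>>> jog_arm --pt "-0.001 0 0 0 0 0 -1"

```text
time_s: 16.45
ee_pos: [0.4637, -0.0016, 0.0424]
eef_rot: [-3.142, 0.0, -3.042]
force: [-1.0, -1.2, 0.1]
grip_width: 0.0005
grip_force: 0.3
```

>>> jog_arm --pt "-0.001 0 0 0 0 0 -1"

```text
time_s: 16.55
ee_pos: [0.4647, -0.0015, 0.0424]
eef_rot: [3.142, -0.0, -3.042]
force: [-0.8, -0.6, -1.0]
grip_width: 0.0002
grip_force: 0.3
```

>>> jog_arm --pt "-0.0007 0 0 0 0 0 -1"

```text
time_s: 16.65
ee_pos: [0.4654, -0.0014, 0.0425]
eef_rot: [-3.142, 0.0, -3.042]
force: [-0.4, -0.4, 0.6]
grip_width: 0.0006
grip_force: 0.4
```

>>> jog_arm --pt "-0.0007 0 0 0 0 0 -1"

```text
time_s: 16.75
ee_pos: [0.4661, -0.0013, 0.0425]
eef_rot: [-3.142, 0.0, -3.042]
force: [-0.5, -0.8, 0.0]
grip_width: 0.0006
grip_force: 0.4
```

>>> jog_arm --pt "-0.0007 0 0 0 0 0 -1"

```text
time_s: 16.85
ee_pos: [0.4668, -0.0013, 0.0424]
eef_rot: [3.142, -0.0, -3.042]
force: [-0.9, -1.2, -1.0]
grip_width: 0.0004
grip_force: 0.3
```

>>> jog_arm --pt "-0.0007 0 0 0 0 0 -1"

```text
time_s: 16.95
ee_pos: [0.4675, -0.0012, 0.0425]
eef_rot: [3.142, 0.0, -3.042]
force: [-0.3, 0.7, -0.4]
grip_width: 0.0003
grip_force: 0.3
```

>>> jog_arm --pt "-0.0007 0 0 0 0 0 -1"

```text
time_s: 17.05
ee_pos: [0.4682, -0.0011, 0.0425]
eef_rot: [-3.142, 0.0, -3.042]
force: [-1.0, -0.3, -0.9]
grip_width: 0.0005
grip_force: 0.3
```

>>> jog_arm --pt "-0.0007 0 0 0 0 0 -1"

```text
time_s: 17.15
ee_pos: [0.4688, -0.0011, 0.0424]
eef_rot: [-3.142, -0.0, -3.042]
force: [-0.5, -0.0, 0.0]
grip_width: 0.0005
grip_force: 0.4
```

>>> jog_arm --pt "-0.0007 0 0 0 0 0 -1"

```text
time_s: 17.25
ee_pos: [0.4695, -0.001, 0.0424]
eef_rot: [3.142, -0.0, -3.042]
force: [0.2, 0.4, 0.1]
grip_width: 0.0005
grip_force: 0.4
```

>>> jog_arm --pt "-0.0007 0 0 0 0 0 -1"

```text
time_s: 17.35
ee_pos: [0.4703, -0.0009, 0.0425]
eef_rot: [3.142, 0.0, -3.042]
force: [-0.3, -0.3, -0.0]
grip_width: 0.0004
grip_force: 0.4
```

>>> jog_arm --pt "-0.001 0 0 0 0 0 -1"

```text
time_s: 17.45
ee_pos: [0.4712, -0.0008, 0.0424]
eef_rot: [3.142, -0.0, -3.042]
force: [-0.6, -0.3, -0.4]
grip_width: 0.0005
grip_force: 0.3
```

>>> jog_arm --pt "-0.001 0 0 0 0 0 -1"

```text
time_s: 17.55
ee_pos: [0.4723, -0.0007, 0.0424]
eef_rot: [-3.142, -0.0, -3.042]
force: [-0.9, -0.4, -0.0]
grip_width: 0.0004
grip_force: 0.4
```

>>> jog_arm --pt "-0.001 0 0 0 0 0 -1"

```text
time_s: 17.65
ee_pos: [0.4733, -0.0006, 0.0424]
eef_rot: [-3.142, -0.0, -3.042]
force: [-0.2, 0.5, -0.3]
grip_width: 0.0007
grip_force: 0.4
```

>>> jog_arm --pt "-0.001 0 0 0 0 0 -1"

```text
time_s: 17.75
ee_pos: [0.4743, -0.0005, 0.0424]
eef_rot: [-3.142, -0.0, -3.042]
force: [0.2, 0.1, -0.7]
grip_width: 0.0005
grip_force: 0.4
```

>>> jog_arm --pt "-0.001 0 0 0 0 0 -1" --pt "-0.001 0 0 0 0 0 -1"

```text
time_s: 17.95
ee_pos: [0.4762, -0.0003, 0.0425]
eef_rot: [-3.142, -0.0, -3.042]
force: [-1.3, -0.0, -0.3]
grip_width: 0.0004
grip_force: 0.4
```

>>> jog_arm --pt "-0.001 0 0 0 0 0 -1" --pt "-0.001 0 0 0 0 0 -1"

```text
time_s: 18.15
ee_pos: [0.4782, -0.0001, 0.0425]
eef_rot: [-3.142, -0.0, -3.042]
force: [0.1, -0.2, -0.7]
grip_width: 0.0006
grip_force: 0.4
```

>>> jog_arm --pt "-0.0015 0 0 0 0 0 -1" --pt "-0.0015 0 0 0 0 0 -1"

```text
time_s: 18.35
ee_pos: [0.4813, 0.0002, 0.0424]
eef_rot: [-3.142, 0.0, -3.042]
force: [-1.3, 0.3, -0.1]
grip_width: 0.0007
grip_force: 0.4
```

>>> jog_arm --pt "-0.002 0 0 0 0 0 -1" --pt "-0.002 0 0 0 0 0 -1"

```text
time_s: 18.55
ee_pos: [0.4853, 0.0006, 0.0424]
eef_rot: [-3.142, 0.0, -3.042]
force: [-0.4, 0.0, 0.5]
grip_width: 0.0004
grip_force: 0.5
```

```bash
python3 -c "
from h import *
print(tcp_m())"
```

```text
(array([-0.082 , -0.    ,  0.0424]), array([-0.4,  0. ,  0.5]), array([-3.142,  0.   , -3.042]), 18.55)
```

Leaf 4 passes too, so I'll finish it and go to leaf 5 at y = +46.

>>> jog_arm --pt "-0.0045 0 0 0 0 0 -1" --pt "-0.0045 0 0 0 0 0 -1" --pt "-0.0045 0 0 0 0 0 -1" --pt "-0.0045 0 0 0 0 0 -1" --pt "-0.0045 0 0 0 0 0 -1"

```text
time_s: 19.05
ee_pos: [0.5079, 0.0028, 0.0425]
eef_rot: [-3.142, 0.0, -3.042]
force: [-1.3, 1.1, 2.1]
grip_width: 0.0006
grip_force: 0.7
```

>>> jog_arm --pt "0 0 0 0 0 0 -1" --pt "0.03 0 0 0 0 0 -1" --pt "0.04 0 0 0 0 0 -1" --pt "0.037 0 0 0 0 0 -1" --pt "0 0 0 0 0 0 -1"

```text
time_s: 19.55
ee_pos: [0.3975, -0.0078, 0.042]
eef_rot: [3.141, -0.002, -3.043]
force: [0.8, 0.0, -0.2]
grip_width: 0.0002
grip_force: 0.0
```

>>> jog_arm --pt "0 0.023 0 0 0 0 -1" --pt "0 0.023 0 0 0 0 -1" --pt "0 0 0 0 0 0 -1" --pt "-0.015 0 0 0 0 0 -1" --pt "-0.015 0 0 0 0 0 -1"

```text
time_s: 20.05
ee_pos: [0.4274, 0.0407, 0.0427]
eef_rot: [-3.141, 0.001, -3.042]
force: [0.0, -1.0, -0.7]
grip_width: 0.0004
grip_force: 1.0
```

```bash
python3 -c "
from h import *
ctrl.camera('scene')
print(tcp_m(),go(-.108,.046,.0424))
im=ctrl.camera('scene')
cv2.imwrite('pics/s6.png',cv2.resize(im[125:255,165:335,::-1],None,fx=4.6,fy=4.6,interpolation=cv2.INTER_CUBIC))"
```

```text
(array([-0.1337,  0.0456,  0.0429]), array([-0.5,  0.1, -0.1]), array([-3.141e+00,  2.000e-03, -3.042e+00]), 20.1) ('tx', np.float64(-0.0257), 'ty', np.float64(0.0004), 'tz', np.float64(0.0005))
```

>>> jog_arm --pt "-0.005 0 0 0 0 0 -1" --pt "-0.005 0 0 0 0 0 -1" --pt "-0.005 0 0 0 0 0 -1" --pt "-0.004 0 0 0 0 0 -1" --pt "-0.003 0 0 0 0 0 -1"

```text
time_s: 20.65
ee_pos: [0.4484, 0.0431, 0.0424]
eef_rot: [3.142, -0.0, -3.042]
force: [-1.3, -0.0, 1.2]
grip_width: 0.0004
grip_force: 0.9
```

>>> jog_arm --pt "-0.001 0 0 0 0 0 -1" --pt "-0.001 0 0 0 0 0 -1"

```text
time_s: 20.85
ee_pos: [0.4502, 0.0433, 0.0424]
eef_rot: [3.142, -0.0, -3.042]
force: [-0.7, -0.3, 0.8]
grip_width: 0.0006
grip_force: 0.7
```

>>> jog_arm --pt "-0.001 0 0 0 0 0 -1" --pt "-0.001 0 0 0 0 0 -1"

```text
time_s: 21.05
ee_pos: [0.4522, 0.0435, 0.0425]
eef_rot: [-3.142, 0.0, -3.042]
force: [-1.2, 0.7, -0.9]
grip_width: 0.0004
grip_force: 0.5
```

>>> jog_arm --pt "-0.001 0 0 0 0 0 -1"

```text
time_s: 21.15
ee_pos: [0.4532, 0.0436, 0.0424]
eef_rot: [-3.142, -0.0, -3.042]
force: [-0.7, -0.5, -0.5]
grip_width: 0.0001
grip_force: 0.5
```

>>> jog_arm --pt "-0.001 0 0 0 0 0 -1"

```text
time_s: 21.25
ee_pos: [0.4543, 0.0437, 0.0424]
eef_rot: [-3.142, 0.0, -3.042]
force: [-0.2, -0.3, 0.5]
grip_width: 0.0006
grip_force: 0.6
```

>>> jog_arm --pt "-0.001 0 0 0 0 0 -1"

```text
time_s: 21.35
ee_pos: [0.4553, 0.0438, 0.0424]
eef_rot: [3.142, 0.0, -3.042]
force: [-1.6, -0.6, 0.4]
grip_width: 0.0005
grip_force: 0.6
```

>>> jog_arm --pt "-0.0007 0 0 0 0 0 -1"

```text
time_s: 21.45
ee_pos: [0.456, 0.0439, 0.0425]
eef_rot: [-3.142, 0.0, -3.042]
force: [-1.5, -0.3, 0.6]
grip_width: 0.0004
grip_force: 0.7
```

>>> jog_arm --pt "-0.0007 0 0 0 0 0 -1"

```text
time_s: 21.55
ee_pos: [0.4566, 0.0439, 0.0424]
eef_rot: [3.142, -0.0, -3.042]
force: [-1.4, -0.0, 1.2]
grip_width: 0.0003
grip_force: 0.6
```

>>> jog_arm --pt "-0.0007 0 0 0 0 0 -1"

```text
time_s: 21.65
ee_pos: [0.4573, 0.044, 0.0425]
eef_rot: [-3.142, 0.0, -3.042]
force: [-1.7, -0.6, 0.2]
grip_width: 0.0007
grip_force: 0.6
```

>>> jog_arm --pt "-0.0007 0 0 0 0 0 -1"

```text
time_s: 21.75
ee_pos: [0.458, 0.0441, 0.0424]
eef_rot: [-3.142, -0.0, -3.042]
force: [-1.1, -0.6, -0.3]
grip_width: 0.0009
grip_force: 0.6
```

>>> jog_arm --pt "-0.0007 0 0 0 0 0 -1"

```text
time_s: 21.85
ee_pos: [0.4587, 0.0441, 0.0424]
eef_rot: [-3.142, 0.0, -3.042]
force: [-0.4, -1.3, 0.5]
grip_width: 0.0006
grip_force: 0.6
```

>>> jog_arm --pt "-0.0007 0 0 0 0 0 -1"

```text
time_s: 21.95
ee_pos: [0.4594, 0.0442, 0.0424]
eef_rot: [3.142, 0.0, -3.042]
force: [-0.0, -0.4, -0.6]
grip_width: 0.0005
grip_force: 0.6
```

>>> jog_arm --pt "-0.0007 0 0 0 0 0 -1"

```text
time_s: 22.05
ee_pos: [0.4601, 0.0443, 0.0425]
eef_rot: [-3.142, 0.0, -3.042]
force: [-1.6, -0.5, -0.3]
grip_width: 0.0004
grip_force: 0.6
```

>>> jog_arm --pt "-0.0007 0 0 0 0 0 -1"

```text
time_s: 22.15
ee_pos: [0.4608, 0.0444, 0.0424]
eef_rot: [3.142, -0.0, -3.042]
force: [-0.8, -0.6, 0.4]
grip_width: 0.0005
grip_force: 0.6
```

>>> jog_arm --pt "-0.0007 0 0 0 0 0 -1"

```text
time_s: 22.25
ee_pos: [0.4615, 0.0444, 0.0425]
eef_rot: [3.142, 0.0, -3.042]
force: [-0.7, -0.3, 0.3]
grip_width: 0.0004
grip_force: 0.6
```

>>> jog_arm --pt "-0.0007 0 0 0 0 0 -1"

```text
time_s: 22.35
ee_pos: [0.4622, 0.0445, 0.0424]
eef_rot: [-3.142, -0.0, -3.042]
force: [-0.7, -0.0, 0.3]
grip_width: 0.0009
grip_force: 0.6
```

>>> jog_arm --pt "-0.0007 0 0 0 0 0 -1"

```text
time_s: 22.45
ee_pos: [0.4629, 0.0446, 0.0425]
eef_rot: [-3.142, -0.0, -3.042]
force: [-1.4, 0.8, -0.5]
grip_width: 0.0003
grip_force: 0.6
```

>>> jog_arm --pt "-0.0007 0 0 0 0 0 -1"

```text
time_s: 22.55
ee_pos: [0.4636, 0.0446, 0.0424]
eef_rot: [3.142, -0.0, -3.042]
force: [-0.8, -0.7, 0.0]
grip_width: 0.0001
grip_force: 0.6
```

>>> jog_arm --pt "-0.0007 0 0 0 0 0 -1"

```text
time_s: 22.65
ee_pos: [0.4643, 0.0447, 0.0425]
eef_rot: [-3.142, 0.0, -3.042]
force: [-0.6, -0.3, -0.5]
grip_width: 0.0006
grip_force: 0.6
```

>>> jog_arm --pt "-0.0007 0 0 0 0 0 -1"

```text
time_s: 22.75
ee_pos: [0.465, 0.0448, 0.0425]
eef_rot: [-3.142, 0.0, -3.042]
force: [-1.4, 0.5, 0.8]
grip_width: 0.0006
grip_force: 0.6
```

>>> jog_arm --pt "-0.0007 0 0 0 0 0 -1"

```text
time_s: 22.85
ee_pos: [0.4652, 0.0448, 0.0424]
eef_rot: [3.142, -0.001, -3.042]
force: [-8.7, -1.3, 6.8]
grip_width: 0.0004
grip_force: 4.4
```

Leaf 5 stopped dead, with 8.7 N at the expected place. I'll back straight off, lift, and travel over to the left of the pointer. The thickest leaf through is leaf 4, in the middle lane.

>>> jog_arm --pt "0.004 0 0 0 0 0 -1" --pt "0.02 0 0 0 0 0 -1" --pt "0 0 0 0 0 0 -1" --pt "0 0 -0.04 0 0 0 -1" --pt "0 0 -0.04 0 0 0 -1"

```text
time_s: 23.35
ee_pos: [0.4417, 0.0425, 0.1233]
eef_rot: [3.141, -0.001, -3.042]
force: [0.5, -1.0, 1.0]
grip_width: 0.0006
grip_force: 0.0
```

>>> jog_arm --pt "0 0 -0.03 0 0 0 -1" --pt "0 0.03 0 0 0 0 -1" --pt "0 0.04 0 0 0 0 -1" --pt "0 0.04 0 0 0 0 -1" --pt "0 0.013 0 0 0 0 -1"

```text
time_s: 23.85
ee_pos: [0.4296, 0.1675, 0.1528]
eef_rot: [3.141, 0.001, -3.04]
force: [0.3, -1.2, 0.3]
grip_width: 0.0006
grip_force: 0.0
```

>>> jog_arm --pt "-0.04 0 0 0 0 0 -1" --pt "-0.04 0 0 0 0 0 -1" --pt "-0.04 0 0 0 0 0 -1" --pt "-0.04 0 0 0 0 0 -1" --pt "-0.025 0 0 0 0 0 -1"

```text
time_s: 24.35
ee_pos: [0.6161, 0.1827, 0.1519]
eef_rot: [-3.142, 0.0, -3.043]
force: [-0.1, -0.3, 0.2]
grip_width: 0.0007
grip_force: 0.0
```

```bash
sed -i 's/^P=.*/P=[.5694,.0092,.1016]/' h.py
cat > ptr.py <<'E'
from h import *
# black pointer in scene: dark blob along rail, height ~.052, report y profile
im=ctrl.camera('scene').max(2).astype(float); C,s=np.cos(P[2]),np.sin(P[2])
for z in (.045,.055,.065):
    ys=np.arange(.16,-.05,-.003); v=[]
    for y in ys:
        u=px('scene',[P[0]+C*.074-s*y,P[1]+s*.074+C*y,z]); v.append(cv2.getRectSubPix(im.astype(np.float32),(1,1),tuple(map(float,u)))[0,0])
    print(z,[(round(float(y)*1000),int(a)) for y,a in zip(ys,v) if a<30])
E
python3 -c "
from h import *
print(tcp_m(),go(.062,.17,.052))"; python3 ptr.py
```

```text
(array([0.0641, 0.1678, 0.1519]), array([-0.1, -0.3,  0.2]), array([-3.142,  0.   , -3.043]), 24.35) ('tx', np.float64(0.0021), 'ty', np.float64(0.0022), 'tz', np.float64(0.0999))
0.045 [(127, 28), (124, 23), (121, 18), (118, 6), (115, 4), (112, 18)]
0.055 [(139, 27), (130, 21), (124, 21), (121, 13), (118, 8), (115, 8), (112, 17)]
0.065 [(151, 27), (139, 27), (136, 29), (133, 28), (127, 27), (124, 27), (121, 18), (118, 11), (115, 11), (112, 23)]
```

>>> jog_arm --pt "0.002 0 0.035 0 0 0 -1" --pt "0 0 0.035 0 0 0 -1" --pt "0 0 0.031 0 0 0 -1" --pt "0 0 0 0 0 0 -1"

```text
time_s: 24.8
ee_pos: [0.6097, 0.182, 0.0472]
eef_rot: [-3.141, -0.007, -3.043]
force: [-0.6, -0.6, 0.7]
grip_width: 0.0005
grip_force: 0.0
```

```bash
python3 -c "
from h import *
print(tcp_m(),go(.062,.0185,.05))"
```

```text
(array([0.0576, 0.1678, 0.0472]), array([-0.6, -0.6,  0.7]), array([-3.141, -0.007, -3.043]), 24.8) ('tx', np.float64(-0.0044), 'ty', np.float64(-0.1493), 'tz', np.float64(-0.0028))
```

>>> jog_arm --pt "0 0 0 0 0 0 -1" --pt "0 -0.01 0 0 0 0 -1" --pt "0 -0.01 0 0 0 0 -1" --pt "0 -0.006 0 0 0 0 -1" --pt "0 -0.006 0 0 0 0 -1"

```text
time_s: 25.3
ee_pos: [0.6152, 0.1503, 0.0522]
eef_rot: [3.141, 0.001, -3.043]
force: [0.9, 2.9, 0.8]
grip_width: 0.0004
grip_force: 1.0
```

>>> jog_arm --pt "0 -0.006 0 0 0 0 -1" --pt "0 -0.006 0 0 0 0 -1" --pt "0 -0.008 0 0 0 0 -1" --pt "0 -0.008 0 0 0 0 -1"

```text
time_s: 25.7
ee_pos: [0.6177, 0.1228, 0.0515]
eef_rot: [3.142, 0.0, -3.042]
force: [-0.0, 2.8, 1.3]
grip_width: 0.0007
grip_force: 1.1
```

```bash
python3 -c "
from h import *
print(tcp_m(),go(.062,.0185,.05))"; python3 ptr.py
```

```text
(array([0.0596, 0.1081, 0.0515]), array([-0. ,  2.8,  1.3]), array([ 3.142,  0.   , -3.042]), 25.7) ('tx', np.float64(-0.0024), 'ty', np.float64(-0.0896), 'tz', np.float64(0.0015))
0.045 [(151, 28), (139, 28), (130, 29), (118, 27), (112, 27), (109, 28), (106, 29), (103, 26), (100, 28), (97, 27), (94, 24), (91, 11), (88, 14), (85, 17), (82, 19), (79, 25), (73, 28), (67, 28), (64, 27), (55, 29), (52, 24), (49, 27), (46, 29)]
0.055 [(151, 28), (139, 29), (136, 29), (127, 27), (124, 27), (121, 27), (118, 27), (115, 26), (112, 29), (109, 28), (106, 29), (103, 26), (100, 28), (97, 26), (94, 13), (91, 9), (88, 13), (85, 6), (82, 20), (79, 25), (76, 27), (73, 27), (70, 27), (67, 28), (64, 27), (61, 29), (58, 29), (55, 26), (52, 28), (49, 20)]
0.065 [(151, 28), (148, 27), (139, 26), (136, 27), (133, 28), (130, 29), (127, 24), (124, 27), (121, 29), (94, 18), (91, 10), (88, 6), (85, 14), (82, 21), (79, 26), (73, 29), (70, 27), (67, 28), (64, 25), (61, 29), (58, 29), (55, 25), (52, 27), (49, 28)]
```

>>> jog_arm --pt "0 -0.009 0 0 0 0 -1" --pt "0 -0.009 0 0 0 0 -1" --pt "0 -0.009 0 0 0 0 -1" --pt "0 -0.009 0 0 0 0 -1" --pt "0 -0.009 0 0 0 0 -1"

```text
time_s: 26.25
ee_pos: [0.622, 0.0777, 0.0513]
eef_rot: [3.142, -0.0, -3.043]
force: [-1.7, 2.4, 1.8]
grip_width: 0.0001
grip_force: 1.1
```

>>> jog_arm --pt "0 -0.009 0 0 0 0 -1" --pt "0 -0.008 0 0 0 0 -1" --pt "0 -0.006 0 0 0 0 -1" --pt "0 -0.006 0 0 0 0 -1" --pt "0 -0.005 0 0 0 0 -1"

```text
time_s: 26.75
ee_pos: [0.6254, 0.0442, 0.0513]
eef_rot: [-3.142, -0.0, -3.042]
force: [-0.7, 2.2, 0.4]
grip_width: 0.0004
grip_force: 0.9
```

>>> jog_arm --pt "0 -0.004 0 0 0 0 -1" --pt "0 -0.003 0 0 0 0 -1" --pt "0 0 0 0 0 0 -1"

```text
time_s: 27.05
ee_pos: [0.6263, 0.0373, 0.0515]
eef_rot: [-3.141, 0.0, -3.043]
force: [0.0, 0.4, 0.2]
grip_width: 0.0006
grip_force: 0.0
```

```bash
python3 -c "
from h import *
print(tcp_m(),go(.062,.0185,.05))"
```

```text
(array([0.0595, 0.0222, 0.0515]), array([0. , 0.4, 0.2]), array([-3.141,  0.   , -3.043]), 27.05) ('tx', np.float64(-0.0025), 'ty', np.float64(-0.0037), 'tz', np.float64(0.0015))
```

Now the last few millimetres, then back off, rise clear and check.

>>> jog_arm --pt "0 -0.002 0 0 0 0 -1" --pt "0 -0.0017 0 0 0 0 -1" --pt "0 0 0 0 0 0 -1"

```text
time_s: 27.35
ee_pos: [0.6266, 0.0339, 0.0515]
eef_rot: [-3.141, 0.0, -3.042]
force: [0.3, -0.5, 0.6]
grip_width: 0.0004
grip_force: 0.1
```

```bash
python3 -c "
from h import *
print(tcp_m())"
```

```text
(array([0.0594, 0.0187, 0.0515]), array([ 0.3, -0.5,  0.6]), array([-3.141,  0.   , -3.042]), 27.35)
```

>>> jog_arm --pt "0 0.015 0 0 0 0 -1" --pt "0 0.01 0 0 0 0 -1" --pt "0 0 0 0 0 0 -1" --pt "0 0 -0.04 0 0 0 -1" --pt "0 0 -0.04 0 0 0 -1"

```text
time_s: 27.85
ee_pos: [0.6234, 0.0592, 0.1316]
eef_rot: [3.142, -0.002, -3.042]
force: [0.7, -0.1, 0.0]
grip_width: 0.0004
grip_force: 0.0
```

>>> jog_arm --pt "0 0 -0.04 0 0 0 -1" --pt "0 0 -0.04 0 0 0 -1" --pt "0.045 0 0 0 0 0 -1" --pt "0.045 0 0 0 0 0 -1" --pt "0.045 0 0 0 0 0 -1"

```text
time_s: 28.35
ee_pos: [0.4879, 0.0455, 0.2113]
eef_rot: [-3.141, 0.0, -3.042]
force: [1.3, -0.5, 1.1]
grip_width: 0.0005
grip_force: 0.0
```

>>> jog_arm --pt "0.045 0 0 0 0 0 -1" --pt "0.045 0 0 0 0 0 -1" --pt "0.02 0 0 0 0 0 -1" --pt "0 0 0 0 0 0 -1"

```text
time_s: 28.75
ee_pos: [0.3788, 0.0346, 0.2121]
eef_rot: [-3.141, 0.002, -3.042]
force: [0.1, -0.1, -0.5]
grip_width: 0.0004
grip_force: 0.0
```

```bash
python3 -c "
from h import *
crop('scene',165,145,335,265,'pics/s7.png',4.7)"; python3 ptr.py
```

```text
0.045 [(4, 13), (1, 11), (-2, 10), (-5, 21)]
0.055 [(7, 18), (4, 10), (1, 4), (-2, 6), (-5, 20)]
0.065 [(10, 26), (7, 14), (4, 11), (1, 10), (-2, 9), (-5, 19)]
```

View pics/s7.png

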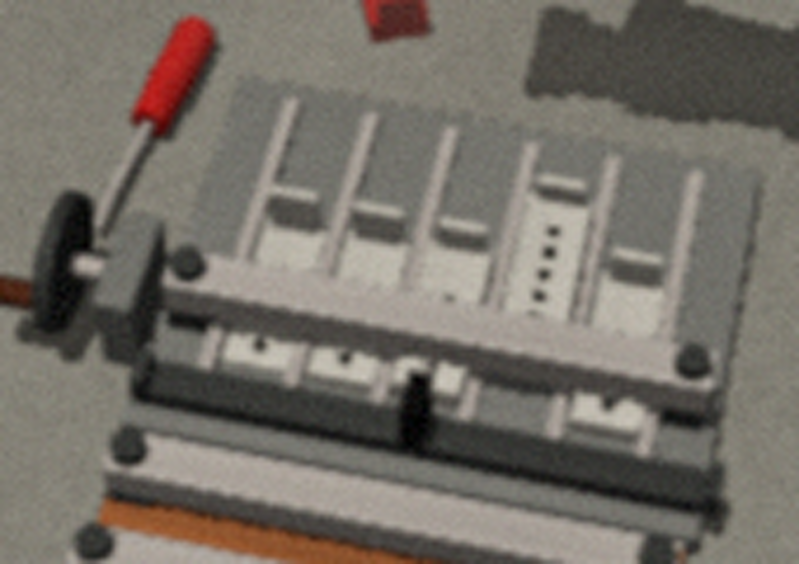

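The picture shows leaves 1–4 through, with their noses behind the bar. Leaf 5 stands against the bar front at about (540,310), and the pointer at (415,410) is in line with leaf 4's lane. The pointer measures y ≈ 0–1 mm.

```bash
python3 -c "
from station import ctrl
print(ctrl.hand_in())"
```

```text
the job is handed in; nothing more can be done
None
```

Job handed in at about 29 s, result not reported: leaves 1–4 went through, leaf 5 bound and was left standing against the bar (8.7 N at contact), and the pointer is in line with leaf 4 to about 1 mm by the camera.

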